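Slide the tall tea chest home against its stop

ROBOT

A 6-joint arm with a two-finger parallel gripper is mounted at the origin on the work surface. World frame = base frame: x ahead of the robot, y to its left, z up, the work surface at z = 0. Lengths are in mm, angles in rad, forces in N, time in s.
With the tool pointing down it reaches from about 325 to 775 mm from the base axis. Payload 5.5 kg.
Tool frame: the origin (TCP) lies midway between the tips of the shut fingers; the grasp point (between the pads) lies 19 mm behind it; z points along the fingers, x is the direction in which the jaws open and shut, and the axes are right-handed (so a half turn about z gives the same grasp; the last joint's range is limited). The gripper opens to 85 mm and grips with 20 to 120 N. Pads are 22 mm wide; open, the fingers measure 114 mm over their backs; the gripper's body (76 mm by 85 mm) begins 54 mm behind the grasp point. The pads swing forward as they close: fully open they stand 13 mm farther back than shut.
Start: joints at [-1.176, 0.091, 1.231, -0, 1.82, -0.057], TCP at [261.953, -539.812, 231.275] pointing down, gripper open.
Joint ranges: [-2.87, 2.87], [-0.86, 2.18], [0.17, 2.46], [-1.51, 4.65], [0.06, 2.69], [-2.65, 2.65]. Speed limits (rad/s): [2.57, 2.57, 3.01, 3.14, 3.14, 3.14].

INTERFACE

Orientations are given as a 3x3 rotation matrix whose columns are the frame's x, y, z axes.
In Python, from cell import manip gives the robot as it stands.
- The arm moves only by the shell command python3 -m pendant 'ROWS' [FORCE]. ROWS is JSON, a list of rows, each a list of 3 entries, a list of its own where there are three numbers: the gripper's target within -1 to 1 (shut at 1, half-way at 0, fully open at -1), then the shift along the tool's x, y, z in mm, then the turn, a rotation vector about the tool's x, y, z in rad. In form: [[grip, [x, y, z], [rx, ry, rz]], ...]. A call has 1 to 10 rows; each row shifts and turns the commanded pose from where the row before left it, along the tool's axes as they then stand; what a row does not reach is not made up. A row lasts 1/12 s, in which the tool goes at most 41.7 mm and 7.16 degrees, less where a joint would pass 70% of its speed; a pose out of reach is approached as far as the arm can. A call is refused whole if a number of a shift passes 41.7 or a number of a turn 0.125, either way. A call with a gripper value outside its range is refused whole. The fingers move at their own pace and stop on an object; FORCE is the grip in N (left out, the last holds). Time passes only in rows, so rows that do not move let the fingers close. It gives the time, the measured TCP pose, the force and the opening at its end, in the units of the state.
- manip.sense(): the state, without advancing time (a new reading comes with each control period).
- manip.camera(name): name is "side" or "top" or "wrist"; returns a dict with "img" (384x512x3 uint8, red, green, blue), "depth" (384x512 float32, mm along the optical axis (not along the pixel's ray), 0 where there is no reading), "fovy" (degrees; the focal length in pixels is half the picture's height over the tangent of half this angle, whatever the lens; pixels are square), "cx", "cy" (the principal point, pixels), "eye" and "rotation" of the camera in the world. Camera axes: x right, y up, looking along -z (the intrinsics and any distortion apply to the point x, -y, -z); pixel columns grow to the right and rows downward; lengths in mm; the calibration is good to about 2 mm. A picture is of the moment at which its call begins.
- manip.finish_job(): hands the job in, once; it reports no verdict.
The state is a dict: "time_s": time; "joint_positions": joint angles; "dq": joint speeds; "joint_efforts": joint torques, N m; "tool_pos": TCP position; "tool_rot": TCP orientation; "force": force on the tool from outside, world axes, zero at the start; "moment": the same for the moment, N m; "grip_width": finger opening in mm.
Only numpy, scipy, OpenCV 4.12 (cv2) and the standard library are available. Lean on these libraries where they do the work, as an engineer would, in place of code of your own. Each camera call takes 0.05 s, during which the arm holds its last target.

TASK

Push the tall wooden tea chest across the counter onto its green mat, until its face rests flat against the dark stop rail and it stands wholly between the mat's two side edges. It is heavy, tall and tips easily, so push it low down near its base, so that it slides upright: never rock it, lift it or touch its brass handle. Leave the cups, bowls and everything else where they are, and back away from the chest when it is home.

Things in the scene. Friction and masses are not known exactly. Their poses are not given: they have to be found in the camera images.
- tea_chest: Tall loose wooden chest, a plain box 90 mm deep (its x), 110 wide (y), 200 tall (z), about 1.7 kg give or take 20 percent. Lowest 45 mm dark wood, the rest lighter with brass corners. Origin: centre of the underside, z up; x starts within 18 degrees of world y. It slides at 6 to 14 N when pushed below about 50 mm; pushed in its upper half it may tip.
- chest_handle: Brass carrying handle fixed on the middle of the chest's top: a 10 mm bar bent to a bridge, 80 mm long along the chest's y, standing 27 mm above the top. Origin on the chest's top face at its centre (200 mm above the underside). Not to be touched.
- dock: Fixed dark wood stop rail, 200 mm long (its y), 20 thick, 30 high, and a flat green mat (no obstacle) before it, 150 wide (y), reaching 125 out to -x. Origin on the counter, at the middle of the foot of the rail's face over the mat; x points into the rail (about world +y), z up. Chest home: centre at x = -45 mm, y within 20 mm of 0 in this frame, square to the rail.
- cup_near: White lidded porcelain tasting cup, 70 mm across, 113 mm tall with its lid knob, handle on its own +y side reaching 55 mm from the axis. Loose. Origin at the centre of its foot. Stands behind the stop rail, at its end nearer the robot.
- cup_far: White lidded porcelain tasting cup, 70 mm across, 113 mm tall with its lid knob, handle on its own +y side reaching 55 mm from the axis. Loose. Origin at the centre of its foot. Stands beside the mat, on the side away from the robot.
- bowl_a: White porcelain bowl, 100 mm across, 55 mm high, loose, on the left beyond the rail. Origin at the centre of its foot.
- bowl_b: White porcelain bowl, 100 mm across, 55 mm high, loose, beyond the chest as seen from the robot. Origin at the centre of its foot.
- tin: Red round tea tin, 72 mm across, 110 mm tall, loose, on the right. Origin at the centre of its foot.
- kettle: Steel kettle, 144 mm across at the foot, 144 mm tall, spout reaching 132 mm to its -x and black handle 123 mm to its +x, loose, far left. Origin at the centre of its foot.
- timer: Red kitchen timer, 60 x 60 x 18 mm, lying loose, on the right. Origin at the centre of its underside.
Things that resemble listed ones, but are neither listed nor needed, are in the scene too. Of the things like the dock, leave any that is purple; of the rest the larger one is meant. Of the things that look like the tea_chest, the larger one is meant.

How it is judged:
By the outcome, as a careful person would: the job done as asked, in the order asked, and still so for the second after the job is handed in, with the robot touching nothing.
It also fails if it takes over 48 s, if anything falls off the work surface, if the arm or the gripper's body presses on something with over 40 N, if the wrist force passes 120 N, or if a joint passes its speed limit or range.

## Working session

There is one attempt and no reset: what is moved stays moved. The work goes in short steps, Python scripts to look and compute and a shell command to move; the robot and the scene stay as the last step left them, time stands still between calls to the robot, and variables do not carry over. Pictures are saved under pics/ and viewed, and the job is handed in when it is done.

```bash
mkdir -p pics; ls
cat > h.py <<'E'
from cell import manip
import numpy as np, cv2
def shot(n,fn):
    c=manip.camera(n); cv2.imwrite(f'pics/{fn}.png',c['img'][:,:,::-1]); np.save(f'pics/{fn}.npy',c,allow_pickle=True); return c
def load(fn): return np.load(f'pics/{fn}.npy',allow_pickle=True).item()
def pt(c,u,v,z=None):
    h=c['img'].shape[0]; f=h/2/np.tan(np.radians(c['fovy'])/2)
    d=np.array([(u-c['cx'])/f,-(v-c['cy'])/f,-1.0]); R=np.array(c['rotation']); e=np.array(c['eye'])
    w=R@d
    if z is None:
        return e+w*c['depth'][int(round(v)),int(round(u))]
    return e+w*(z-e[2])/w[2]
E
python3 - <<'E'
from h import *
for n in ['side','top','wrist']:
    c=shot(n,n+'0'); print(n,{k:v for k,v in c.items() if k not in('img','depth')})
print(manip.sense())
E
```

```text
pics
side {'fovy': 47.93888035827247, 'cx': 264.05794778846774, 'cy': 194.75488428843258, 'eye': array([-138.22855182,  815.8895858 , 1016.2497603 ]), 'rotation': array([[-0.76510792,  0.4253275 , -0.48343189],
       [-0.64389738, -0.50825126,  0.5719063 ],
       [-0.00245739,  0.74885057,  0.66273433]])}
top {'fovy': 48.483853567094656, 'cx': 253.51223577612907, 'cy': 182.2334637219939, 'eye': array([ 301.58583689,   46.45885265, 1453.62713274]), 'rotation': array([[ 0.02042027,  0.98370099, -0.17864875],
       [-0.99976669,  0.02134958,  0.00328068],
       [ 0.00704129,  0.17854007,  0.98390745]])}
wrist {'fovy': 65.56659932379132, 'cx': 254.38726894914973, 'cy': 190.6131767651128, 'eye': array([ 329.65531599, -508.3085874 ,  372.47948417]), 'rotation': array([[ 4.36381082e-01,  8.59990203e-01,  2.64553212e-01],
       [-8.99761929e-01,  4.17044009e-01,  1.28463088e-01],
       [ 1.46665381e-04, -2.94093770e-01,  9.55776560e-01]])}
{'time_s': 0.15, 'joint_positions': array([-1.17569138e+00,  9.17190313e-02,  1.23162363e+00, -3.08909301e-05,
        1.81979425e+00, -5.67297497e-02]), 'dq': array([-0.00045955,  0.00047557, -0.00227626, -0.0002288 ,  0.00035904,
       -0.00057591]), 'joint_efforts': array([ 1.70130621e-03, -4.59370530e+01, -4.18527567e+01, -4.29518002e-05,
        9.52907314e-03, -3.84445832e-05]), 'tool_pos': array([ 261.86088751, -539.60403929,  230.38267358]), 'tool_rot': array([[ 4.36609544e-01, -8.99650888e-01, -6.22022823e-04],
       [-8.99649779e-01, -4.36609983e-01,  1.41375528e-03],
       [-1.54346757e-03, -5.76563535e-05, -9.99998807e-01]]), 'force': array([-0.49475915,  0.33234924, -0.22144751]), 'moment': array([0.02457795, 0.00753561, 0.00309425]), 'grip_width': 85.34709577925159}
```

View pics/top0.png

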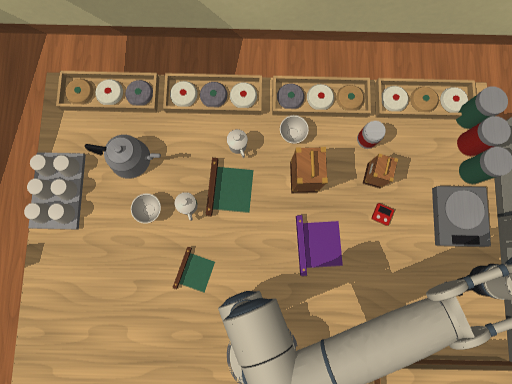

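View pics/side0.png

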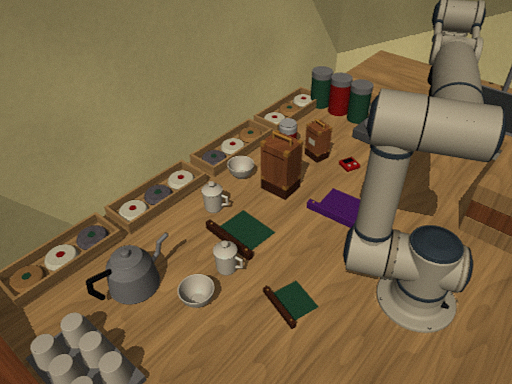

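View pics/wrist0.png

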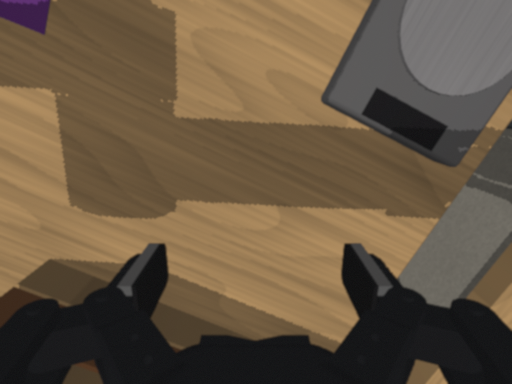

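Run:
```python
from h import *
c=load('top0'); im=c['img'][110:260,160:420,::-1]
cv2.imwrite('pics/topc.png',cv2.resize(im,None,fx=3,fy=3,interpolation=cv2.INTER_CUBIC))
c=load('side0'); im=c['img'][110:270,180:350,::-1]
cv2.imwrite('pics/sidec.png',cv2.resize(im,None,fx=3.5,fy=3.5,interpolation=cv2.INTER_CUBIC))
```

```text
(no output)
```

View pics/topc.png

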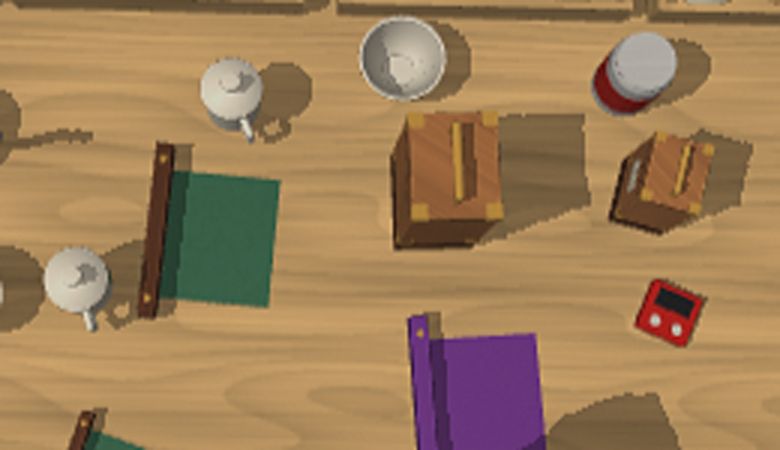

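View pics/sidec.png

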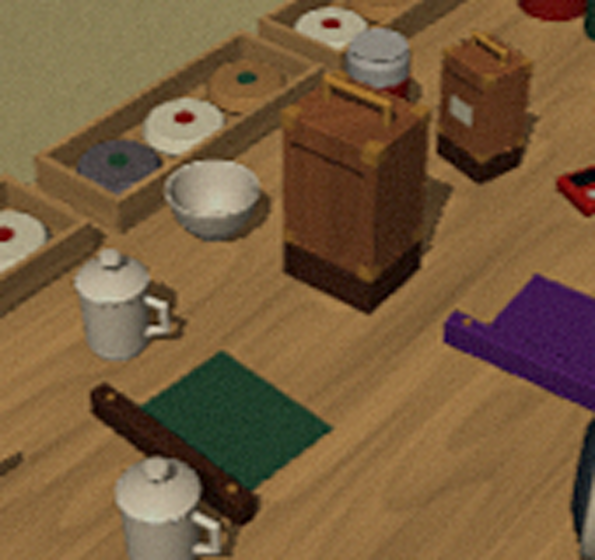

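```bash
cat >> h.py <<'E'
def cloud(c):
    h,w=c['depth'].shape; f=h/2/np.tan(np.radians(c['fovy'])/2)
    u,v=np.meshgrid(np.arange(w),np.arange(h))
    d=np.stack([(u-c['cx'])/f,-(v-c['cy'])/f,-np.ones((h,w))],-1)
    return np.array(c['eye'])+(d*c['depth'][...,None])@np.array(c['rotation']).T
def rect(p):
    (cx,cy),(w,h),a=cv2.minAreaRect(p[:,:2].astype(np.float32)); return np.round([cx,cy,w,h,a],1)
E
python3 - <<'E'
from h import *
for n in ['top0','side0']:
    c=load(n); P=cloud(c); im=c['img'].astype(int); hsv=cv2.cvtColor(c['img'],cv2.COLOR_RGB2HSV)
    ok=c['depth']>0
    chest=ok&(abs(P[...,2]-200)<8)&(P[...,0]>350)&(P[...,1]>-250)&(P[...,1]<100)&(P[...,0]<700)
    # largest comp
    def big(m,k=0):
        nn,l,s,ce=cv2.connectedComponentsWithStats(m.astype(np.uint8)); o=1+np.argsort(-s[1:,4])[k]; return l==o
    m=big(chest); print(n,'chest top',m.sum(),np.median(P[m][:,2]),rect(P[m]),cv2.boxPoints(cv2.minAreaRect(P[m][:,:2].astype(np.float32))).round(1).tolist())
    g=ok&(hsv[...,0]>60)&(hsv[...,0]<90)&(hsv[...,1]>90)&(abs(P[...,2])<10)
    m=big(g); print('mat',m.sum(),np.median(P[m][:,2]),rect(P[m]),cv2.boxPoints(cv2.minAreaRect(P[m][:,:2].astype(np.float32))).round(1).tolist())
    mc=P[m][:,:2].mean(0)
    r=ok&(abs(P[...,2]-30)<6)&(np.hypot(P[...,0]-mc[0],P[...,1]-mc[1])<170)&(im.sum(-1)<270)
    m=big(r); print('rail',m.sum(),np.median(P[m][:,2]),rect(P[m]),cv2.boxPoints(cv2.minAreaRect(P[m][:,:2].astype(np.float32))).round(1).tolist())
    print('counter z',np.median(P[...,2][ok&(abs(P[...,2])<15)]))
    if n=='top0':
        for nm,(u,v) in dict(cupnear=(185,203),cupfar=(237,140),bowl=(294,130),purp_far=(299,216)).items(): print(nm,P[v,u].round())
E
```

```text
top0 chest top 987 200.2306797464057 [ 586.  -130.1  111.1   90.8    2.4] [[528.5999755859375, -87.0999984741211], [532.5, -177.8000030517578], [643.5, -173.10000610351562], [639.5999755859375, -82.4000015258789]]
mat 1465 1.3427906042270479 [540.5 112.1 122.8 145.7  85.5] [[463.1000061035156, 56.5], [608.4000244140625, 45.20000076293945], [617.9000244140625, 167.60000610351562], [472.6000061035156, 179.0]]
rail 326 30.302472753667644 [543.6 184.4  21.4 197.8  85.5] [[444.1000061035156, 181.60000610351562], [641.4000244140625, 165.89999389648438], [643.0999755859375, 187.1999969482422], [445.79998779296875, 202.89999389648438]]
counter z 0.5492742604665182
cupnear [474. 258. 109.]
cupfar [684.  99. 110.]
bowl [755. -98.   4.]
purp_far [ 449. -113.   29.]
side0 chest top 496 199.76092582493226 [ 584.7 -131.8  114.1   97.9    2.3] [[525.7000122070312, -85.19999694824219], [529.7000122070312, -183.0], [643.7000122070312, -178.39999389648438], [639.7000122070312, -80.5]]
mat 1030 1.066122129787118 [538.8 105.4 107.1 152.1  85.9] [[459.1000061035156, 57.5], [610.7999877929688, 46.5], [618.5, 153.39999389648438], [466.79998779296875, 164.3000030517578]]
rail 330 29.856226274352423 [542.1 183.4  23.1 202.1  86.3] [[440.5, 178.39999389648438], [642.2000122070312, 165.3000030517578], [643.7000122070312, 188.39999389648438], [442.0, 201.5]]
counter z 0.3510907621781598
```

Run:
```python
from h import *
for n in ['top0','side0']:
    c=load(n); P=cloud(c); ok=c['depth']>0
    H=P[...,2]
    reg=ok&(P[...,0]>420)&(P[...,0]<760)&(P[...,1]>-480)&(P[...,1]<-182)
    for lo,hi in [(12,30),(30,90),(90,125),(125,180),(180,240)]:
        m=reg&(H>lo)&(H<hi)
        nn,l,s,ce=cv2.connectedComponentsWithStats(m.astype(np.uint8))
        for k in range(1,nn):
            if s[k,4]>12: print(n,lo,hi,s[k,4],rect(P[l==k]),P[l==k].min(0).round(),P[l==k].max(0).round())
```

```text
top0 12 30 31 [ 702.8 -337.3   53.1   11.8   59.4] [ 692. -363.   12.] [ 721. -317.   30.]
top0 12 30 49 [ 587.1 -352.    94.3   47.6   25. ] [ 554. -394.   12.] [ 640. -334.   29.]
top0 12 30 305 [ 462.5 -397.7   60.9   61.2   66.9] [ 426. -434.   12.] [ 500. -360.   26.]
top0 30 90 143 [ 711.9 -338.3   70.3   29.    47. ] [ 692. -374.   30.] [ 747. -316.   90.]
top0 30 90 166 [ 588.1 -352.3   96.6   48.8   24.1] [ 553. -394.   31.] [ 642. -334.   90.]
top0 90 125 374 [ 726.9 -352.7   69.2   66.8   77.3] [ 693. -388.   90.] [ 759. -317.  118.]
top0 90 125 106 [ 588.6 -351.8   96.1   47.3   23.2] [ 554. -392.   90.] [ 642. -333.  124.]
top0 125 180 501 [ 597.2 -373.5   63.8   77.9   75.3] [ 554. -412.  126.] [ 641. -335.  160.]
side0 12 30 92 [ 587.1 -353.6   96.6   49.2   22.8] [ 551. -395.   12.] [ 641. -333.   30.]
side0 12 30 162 [ 461.6 -399.1   62.9   66.1   71.6] [ 423. -430.   12.] [ 497. -362.   23.]
side0 30 90 73 [ 713.5 -335.3   68.6   31.2   36.1] [ 687. -368.   51.] [ 750. -317.   90.]
side0 30 90 320 [ 587.5 -353.4   96.7   53.9   23.3] [ 550. -397.   31.] [ 642. -331.   90.]
side0 90 125 208 [ 722.  -350.1   69.5   71.6   65. ] [ 687. -389.   91.] [ 757. -318.  116.]
side0 90 125 196 [ 594.6 -372.5   66.9   81.3   75.2] [ 550. -396.   90.] [ 641. -330.  125.]
side0 125 180 259 [ 596.3 -373.7   67.2   80.1   74.1] [ 551. -412.  125.] [ 640. -331.  158.]
```

Run:
```python
from h import *
c=load('side0'); im=c['img'][0:140,380:512,::-1]
a=cv2.resize(im,None,fx=3.5,fy=3.5,interpolation=cv2.INTER_CUBIC)
c=load('top0'); im=c['img'][250:384,400:512,::-1]
b=cv2.resize(im,(300,490),interpolation=cv2.INTER_CUBIC); a=cv2.resize(a,(462,490))
cv2.imwrite('pics/g.png',np.hstack([a,b]))
```

```text
(no output)
```

View pics/g.png

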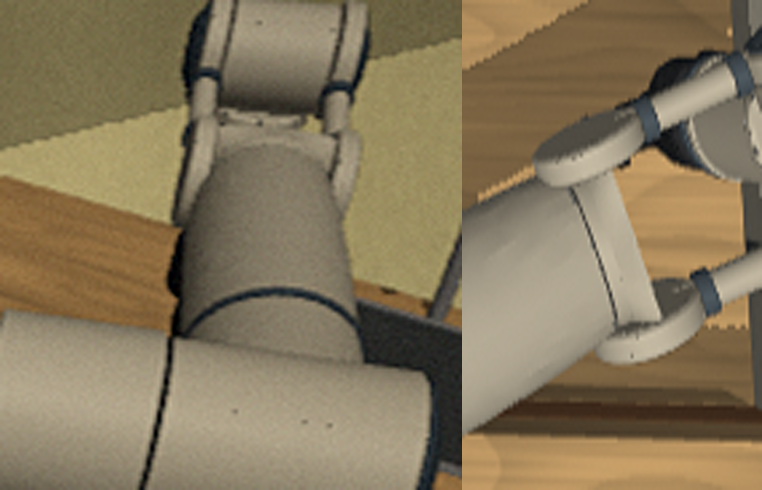

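```bash
cat > k.py <<'E'
from scipy.spatial.transform import Rotation as Ro
import numpy as np
def wr(q1,a,R):
    M=(Ro.from_euler('ZY',[q1,a]).inv()*Ro.from_matrix(R)*Ro.from_euler('z',np.pi).inv())
    e=M.as_euler('ZYZ'); out=[]
    for s in (0,1):
        q4,q5,q6=e if s==0 else (e[0]+np.pi,-e[1],e[2]+np.pi)
        q4=(q4+1.51)%(2*np.pi)-1.51
        q6=(q6+np.pi)%(2*np.pi)-np.pi
        out.append(np.round([q4,q5,q6],2))
    return out
def tool(head,t,flip=1,kind='y'):
    h=np.array([np.cos(head),np.sin(head),0]);u=np.array([0,0,1.])
    z=np.sin(t)*h-np.cos(t)*u; f=np.cos(t)*h+np.sin(t)*u
    if kind=='y': y=flip*f; x=np.cross(y,z)
    else: x=flip*f; y=np.cross(z,x)
    return np.stack([x,y,z],1)
E
python3 - <<'E'
from k import *
for kind in 'yx':
  for flip in (1,-1):
    for t in (0,25,35):
      for (x,y) in [(598,-200),(540,70)]:
        q1=np.arctan2(y-80*(t>0),x)
        print(kind,flip,t,(x,y),[ (o.tolist(),) for a in (1.5,) for o in wr(q1,a,tool(np.pi/2,np.radians(t),flip,kind)) if o[1]>0])
E
```

```text
y 1 0 (598, -200) [([0.0, 1.64, 2.82],)]
y 1 0 (540, 70) [([0.0, 1.64, -3.01],)]
y 1 25 (598, -200) [([0.41, 1.82, 2.77],)]
y 1 25 (540, 70) [([0.44, 1.64, -3.13],)]
y 1 35 (598, -200) [([0.58, 1.88, 2.82],)]
y 1 35 (540, 70) [([0.61, 1.64, -3.12],)]
y -1 0 (598, -200) [([0.0, 1.64, -0.32],)]
y -1 0 (540, 70) [([0.0, 1.64, 0.13],)]
y -1 25 (598, -200) [([0.41, 1.82, -0.37],)]
y -1 25 (540, 70) [([0.44, 1.64, 0.01],)]
y -1 35 (598, -200) [([0.58, 1.88, -0.33],)]
y -1 35 (540, 70) [([0.61, 1.64, 0.03],)]
x 1 0 (598, -200) [([0.0, 1.64, -1.89],)]
x 1 0 (540, 70) [([0.0, 1.64, -1.44],)]
x 1 25 (598, -200) [([0.41, 1.82, -1.94],)]
x 1 25 (540, 70) [([0.44, 1.64, -1.56],)]
x 1 35 (598, -200) [([0.58, 1.88, -1.9],)]
x 1 35 (540, 70) [([0.61, 1.64, -1.55],)]
x -1 0 (598, -200) [([0.0, 1.64, 1.25],)]
x -1 0 (540, 70) [([0.0, 1.64, 1.7],)]
x -1 25 (598, -200) [([0.41, 1.82, 1.2],)]
x -1 25 (540, 70) [([0.44, 1.64, 1.58],)]
x -1 35 (598, -200) [([0.58, 1.88, 1.24],)]
x -1 35 (540, 70) [([0.61, 1.64, 1.6],)]
```

```bash
cat >> k.py <<'E'
import json
def plan(p1,R1,n,grip,p0=None,R0=None):
    from cell import manip
    s=manip.sense()
    p=np.array(s['tool_pos'] if p0 is None else p0,float);R=Ro.from_matrix(s['tool_rot'] if R0 is None else R0);T=Ro.from_matrix(R1);pe=np.array(p1,float)
    rows=[]
    for k in range(n):
        rv=np.round((R.inv()*T).as_rotvec()/(n-k),3)
        d=np.round(R.inv().apply((pe-p)/(n-k)),1)
        rows.append([grip,d.tolist(),rv.tolist()])
        p=p+R.apply(d); R=R*Ro.from_rotvec(rv)
    print(json.dumps(rows).replace(' ','')); return p,R.as_matrix()
def st():
    from cell import manip
    s=manip.sense(); print('t',s['time_s'],'p',s['tool_pos'].round(1),'F',s['force'].round(1),'w',round(s['grip_width'],1),'q',s['joint_positions'].round(2)); print(s['tool_rot'].round(3).tolist())
E
python3 - <<'E'
from k import *
R=tool(np.pi/2,np.radians(35),-1)
s0=None
p,Rm=plan([430,-420,340],R,10,0)
plan([598,-235,330],R,8,0,p,Rm)
E
```

```text
[[0,[-3.4,-20.3,-11.0],[0.054,-0.034,-0.108]],[0,[-1.5,-21.2,-9.7],[0.054,-0.034,-0.108]],[0,[0.5,-21.7,-8.6],[0.054,-0.034,-0.108]],[0,[2.5,-22.0,-7.4],[0.055,-0.034,-0.108]],[0,[4.7,-22.0,-6.3],[0.054,-0.034,-0.109]],[0,[6.9,-21.7,-5.4],[0.055,-0.034,-0.108]],[0,[9.0,-21.1,-4.5],[0.054,-0.034,-0.109]],[0,[11.1,-20.2,-3.7],[0.055,-0.034,-0.108]],[0,[13.2,-19.1,-3.0],[0.054,-0.034,-0.109]],[0,[15.1,-17.7,-2.5],[0.055,-0.034,-0.108]]]
[[0,[21.0,-18.2,14.3],[-0.0,0.0,-0.0]],[0,[21.0,-18.2,14.3],[-0.0,0.0,-0.0]],[0,[21.0,-18.2,14.3],[-0.0,0.0,-0.0]],[0,[21.0,-18.2,14.3],[-0.0,0.0,-0.0]],[0,[21.0,-18.2,14.3],[-0.0,0.0,-0.0]],[0,[21.0,-18.3,14.3],[-0.0,0.0,-0.0]],[0,[21.0,-18.2,14.3],[-0.0,0.0,-0.0]],[0,[21.0,-18.3,14.2],[-0.0,0.0,-0.0]]]
```

```bash
python3 -m pendant '[[0,[-3.4,-20.3,-11],[0.053,-0.033,-0.106]],[0,[-1.5,-21.2,-9.7],[0.053,-0.033,-0.106]],[0,[0.5,-21.7,-8.6],[0.053,-0.033,-0.106]],[0,[2.5,-22,-7.4],[0.053,-0.033,-0.106]],[0,[4.7,-22,-6.3],[0.053,-0.033,-0.106]],[0,[6.9,-21.7,-5.4],[0.053,-0.033,-0.106]],[0,[9,-21.1,-4.5],[0.053,-0.033,-0.106]],[0,[11.1,-20.2,-3.7],[0.053,-0.033,-0.106]],[0,[13.2,-19.1,-3],[0.053,-0.033,-0.106]],[0,[15.1,-17.7,-2.5],[0.053,-0.033,-0.106]]]' && python3 -m pendant '[[0,[21,-18.2,14.3],[0,0,0]],[0,[21,-18.2,14.3],[0,0,0]],[0,[21,-18.2,14.3],[0,0,0]],[0,[21,-18.2,14.3],[0,0,0]],[0,[21,-18.2,14.3],[0,0,0]],[0,[21,-18.2,14.3],[0,0,0]],[0,[21,-18.2,14.3],[0,0,0]],[0,[21,-18.2,14.3],[0,0,0]],[0,[0,0,0],[0,0,0]]]'
python3 - <<'E'
from h import *; from k import *
st()
a=shot('top','top1');b=shot('side','side1')
A=cv2.resize(a['img'][90:290,200:470,::-1],(540,400));B=cv2.resize(b['img'][0:240,180:420,::-1],(600,600))
cv2.imwrite('pics/t1.png',A);cv2.imwrite('pics/s1.png',B)
E
```

```text
time_s: 0.98
tool_pos: [431.8, -420.8, 339.9]
tool_rot: [[1.0, -0.018, 0.007], [-0.019, -0.827, 0.562], [-0.004, -0.562, -0.827]]
force: [1.4, 0.1, 1.0]
grip_width: 42.7
time_s: 1.73
tool_pos: [606.8, -235.5, 324.4]
tool_rot: [[1.0, -0.018, 0.006], [-0.018, -0.827, 0.562], [-0.005, -0.562, -0.827]]
force: [-0.1, -0.2, -0.0]
grip_width: 42.5
t 1.7333 p [ 606.8 -235.5  324.4] F [-0.1 -0.2 -0. ] w 42.5 q [-0.66  0.53  0.65  0.62  2.26 -0.31]
[[1.0, -0.018, 0.006], [-0.018, -0.827, 0.562], [-0.005, -0.562, -0.827]]
```

View pics/t1.png

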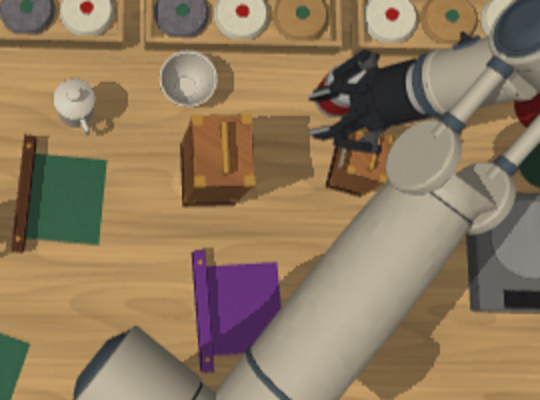

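View pics/s1.png

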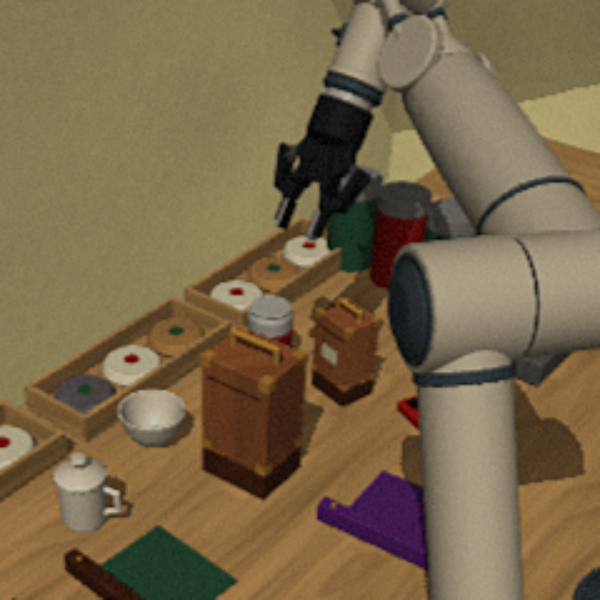

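Run:
```python
from k import *
R=tool(np.radians(85.5),np.radians(30),-1)
p,Rm=plan([600,-193,160],R,8,0)
plan([600,-193,18],R,8,0,p,Rm)
```

```text
[[0,[-0.5,6.8,20.3],[-0.009,0.005,0.006]],[0,[-0.6,6.6,20.3],[-0.009,0.004,0.006]],[0,[-0.6,6.4,20.4],[-0.009,0.005,0.006]],[0,[-0.7,6.2,20.4],[-0.009,0.004,0.005]],[0,[-0.7,6.0,20.5],[-0.009,0.005,0.006]],[0,[-0.8,5.9,20.6],[-0.009,0.004,0.005]],[0,[-0.8,5.7,20.6],[-0.009,0.005,0.006]],[0,[-1.0,5.5,20.6],[-0.008,0.004,0.005]]]
[[0,[0.0,8.9,15.4],[-0.0,0.0,0.0]],[0,[0.0,8.9,15.4],[-0.0,0.0,0.0]],[0,[0.0,8.9,15.4],[-0.0,0.0,0.0]],[0,[0.0,8.9,15.4],[-0.0,0.0,0.0]],[0,[0.0,8.9,15.4],[-0.0,0.0,0.0]],[0,[0.0,8.8,15.3],[-0.0,0.0,0.0]],[0,[0.0,8.9,15.4],[-0.0,0.0,0.0]],[0,[0.1,8.8,15.3],[-0.0,0.0,0.0]]]
```

```bash
python3 -m pendant '[[0,[-0.6,6.1,20.5],[-0.009,0.005,0.006]],[0,[-0.6,6.1,20.5],[-0.009,0.005,0.006]],[0,[-0.6,6.1,20.5],[-0.009,0.005,0.006]],[0,[-0.7,6.1,20.5],[-0.009,0.005,0.006]],[0,[-0.7,6.1,20.5],[-0.009,0.005,0.006]],[0,[-0.8,6.1,20.5],[-0.009,0.004,0.005]],[0,[-0.8,6.1,20.5],[-0.009,0.004,0.005]],[0,[-0.8,6.1,20.5],[-0.009,0.004,0.005]],[0,[0,0,0],[0,0,0]]]'
python3 - <<'E'
from h import *; from k import *
st()
R=tool(np.radians(85.5),np.radians(30),-1)
plan([600,-193,18],R,8,0)
a=shot('top','top2');b=shot('side','side2')
A=cv2.resize(a['img'][90:290,200:470,::-1],(540,400));B=cv2.resize(b['img'][50:230,200:380,::-1],(600,600))
cv2.imwrite('pics/t2.png',A);cv2.imwrite('pics/s2.png',B)
E
```

```text
time_s: 2.58
tool_pos: [597.7, -193.5, 155.8]
tool_rot: [[0.997, -0.074, 0.037], [-0.082, -0.862, 0.5], [-0.006, -0.501, -0.865]]
force: [-0.8, 0.8, -1.2]
grip_width: 42.6
t 2.5833 p [ 597.7 -193.5  155.8] F [-0.8  0.8 -1.2] w 42.6 q [-0.61  0.34  1.16  0.47  1.89 -0.43]
[[0.997, -0.074, 0.037], [-0.082, -0.862, 0.5], [-0.006, -0.501, -0.865]]
[[0,[0.4,8.6,15.0],[-0.0,0.0,-0.001]],[0,[0.4,8.6,14.9],[-0.0,0.0,-0.001]],[0,[0.3,8.5,15.0],[-0.0,0.0,-0.001]],[0,[0.3,8.6,14.9],[-0.0,0.001,-0.001]],[0,[0.3,8.5,15.0],[-0.0,0.0,-0.001]],[0,[0.3,8.6,14.9],[-0.0,0.001,-0.0]],[0,[0.3,8.5,15.0],[-0.001,0.0,-0.001]],[0,[0.4,8.6,14.9],[-0.0,0.001,-0.0]]]
```

View pics/t2.png

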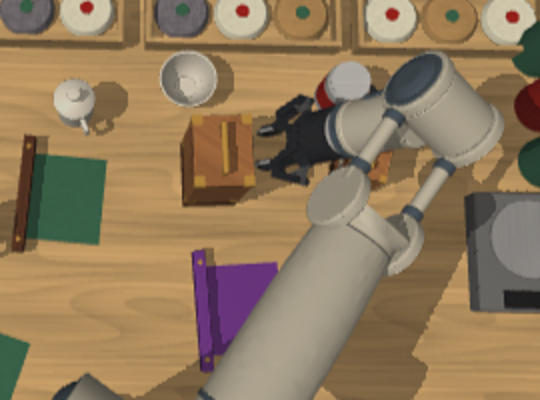

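View pics/s2.png

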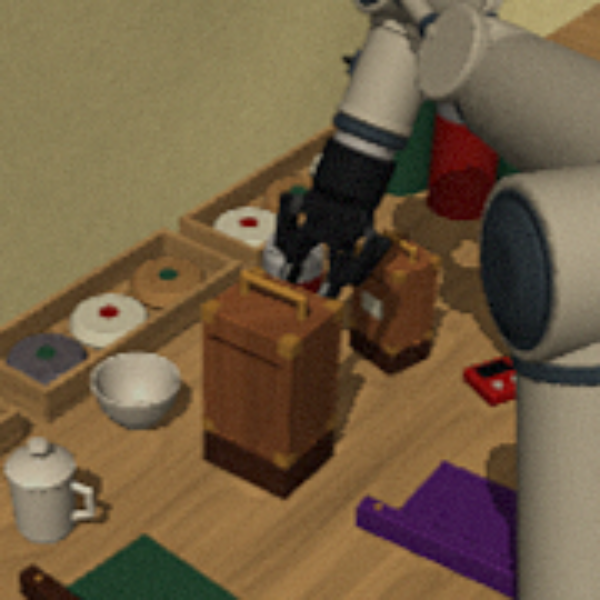

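```bash
python3 -m pendant '[[0,[0.3,8.5,15],[0,0,0]],[0,[0.3,8.5,15],[0,0,0]],[0,[0.3,8.5,15],[0,0,0]],[0,[0.3,8.5,15],[0,0,0]],[0,[0.3,8.5,15],[0,0,0]],[0,[0.3,8.5,15],[0,0,0]],[0,[0.3,8.5,15],[0,0,0]],[0,[0.3,8.5,13],[0,0,0]],[0,[0,0,0],[0,0,0]]]'
python3 - <<'E'
from h import *; from k import *
st()
a=shot('top','top3');b=shot('side','side3')
A=cv2.resize(a['img'][90:240,240:440,::-1],(800,600));B=cv2.resize(b['img'][50:230,200:380,::-1],(600,600))
cv2.imwrite('pics/t3.png',A);cv2.imwrite('pics/s3.png',B)
E
```

```text
time_s: 3.43
tool_pos: [601.7, -194.7, 22.1]
tool_rot: [[0.997, -0.072, 0.04], [-0.082, -0.863, 0.498], [-0.002, -0.5, -0.866]]
force: [-0.4, -0.3, -0.2]
grip_width: 42.4
t 3.4333 p [ 601.7 -194.7   22.1] F [-0.4 -0.3 -0.2] w 42.4 q [-0.6   0.42  1.3   0.45  1.69 -0.53]
[[0.997, -0.072, 0.04], [-0.082, -0.863, 0.498], [-0.002, -0.5, -0.866]]
```

View pics/t3.png

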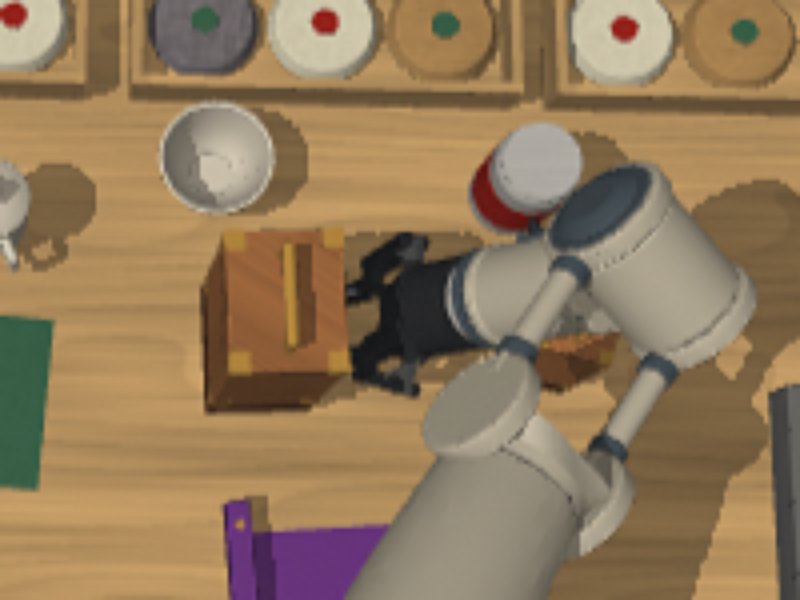

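View pics/s3.png

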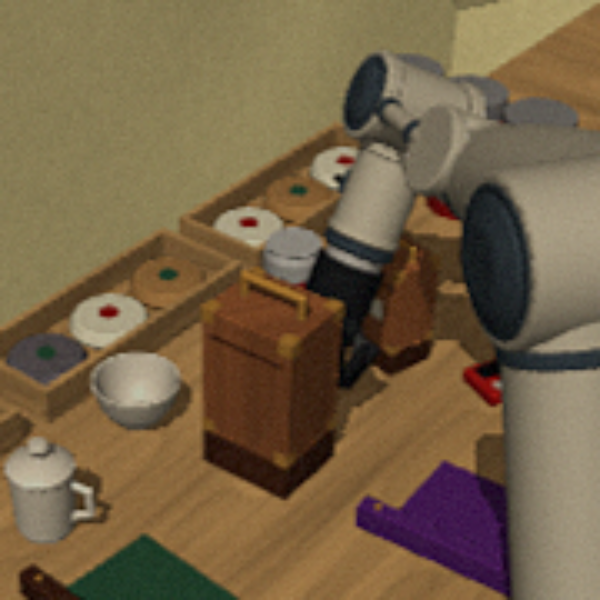

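```bash
python3 -m pendant '[[0,[-0.3,-2.9,2.6],[0,0,0]],[0,[-0.3,-2.9,2.6],[0,0,0]],[0,[-0.3,-2.4,1.9],[0,0,0]],[0,[-0.3,-2.4,1.9],[0,0,0]],[0,[-0.8,-2.6,1.5],[0,0,0]],[0,[-0.8,-2.6,1.5],[0,0,0]],[0,[-1.2,-3.4,2],[0,0,0]],[0,[-1.4,-4.3,2.5],[0,0,0]],[0,[-1.4,-4.3,2.5],[0,0,0]],[0,[-1.4,-4.3,2.5],[0,0,0]]]'
cat >> h.py <<'E'
def chest(c,lo=190,hi=208):
    P=cloud(c); m=(c['depth']>0)&(P[...,2]>lo)&(P[...,2]<hi)&(P[...,0]>420)&(P[...,1]>-200)&(P[...,1]<230)&(P[...,0]<700)&(c['img'][...,0]>c['img'][...,2]*1.35)
    nn,l,s,ce=cv2.connectedComponentsWithStats(m.astype(np.uint8)); k=1+np.argmax(s[1:,4]); Q=P[l==k]
    A=np.c_[Q[:,:2],np.ones(len(Q))]; co=np.linalg.lstsq(A,Q[:,2],rcond=None)[0]
    B=cv2.boxPoints(cv2.minAreaRect(Q[:,:2].astype(np.float32)))
    e=[B[(i+1)%4]-B[i] for i in range(4)]; y=max(e,key=lambda v:(np.linalg.norm(v)>100)*-v[0]) # long edge toward -x
    y=y/np.linalg.norm(y); x=np.array([y[1],-y[0]]); ce=B.mean(0)
    d=np.array([np.cos(np.radians(85.5)),np.sin(np.radians(85.5))]); dy=np.array([-d[1],d[0]]); o=np.array([541.5,174.])
    print('chest c',ce.round(1),'head',np.degrees(np.arctan2(x[1],x[0])).round(1),'size',rect(Q)[2:4],'dock xy',((ce-o)@d).round(1),((ce-o)@dy).round(1),'slope',co[:2].round(3),'z',np.median(Q[:,2]).round(1),len(Q))
E
python3 - <<'E'
from h import *; from k import *
st(); chest(load('top0')); c=shot('top','top4'); chest(c)
cv2.imwrite('pics/t4.png',cv2.resize(c['img'][90:240,200:400,::-1],(800,600)))
E
```

```text
time_s: 4.37
tool_pos: [599.1, -158.9, 24.7]
tool_rot: [[0.996, -0.069, 0.048], [-0.084, -0.868, 0.49], [0.008, -0.492, -0.87]]
force: [0.0, -13.9, 4.8]
grip_width: 42.6
t 4.3667 p [ 599.1 -158.9   24.7] F [  0.  -13.9   4.8] w 42.6 q [-0.56  0.36  1.37  0.46  1.65 -0.5 ]
[[0.996, -0.069, 0.048], [-0.084, -0.868, 0.49], [0.008, -0.492, -0.87]]
chest c [ 586.  -130.1] head 92.4 size [111.1  90.8] dock xy -299.7 -68.3 slope [-0.001  0.   ] z 200.2 993
chest c [ 586.2 -104.8] head 86.8 size [ 90.6 112. ] dock xy -274.5 -66.5 slope [0.004 0.001] z 200.4 999
```

View pics/t4.png

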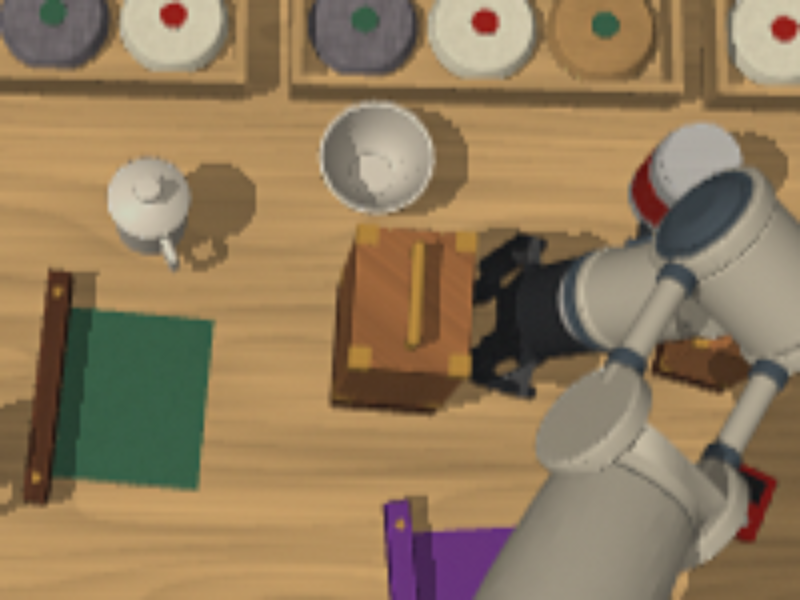

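```bash
python3 -m pendant '[[0,[-2.4,-5.8,3.5],[0,0,0]],[0,[-2.4,-5.8,3.5],[0,0,0]],[0,[-2.4,-5.8,3.5],[0,0,0]],[0,[-2.4,-5.8,3.5],[0,0,0]],[0,[-2.4,-5.8,3.5],[0,0,0]],[0,[-2.4,-5.8,3.5],[0,0,0]],[0,[-2.4,-5.8,3.5],[0,0,0]]]'
python3 - <<'E'
from h import *; from k import *
st(); c=shot('top','top5'); chest(c)
E
```

```text
time_s: 5.0
tool_pos: [587.7, -110.4, 24.4]
tool_rot: [[0.996, -0.069, 0.052], [-0.085, -0.868, 0.489], [0.011, -0.492, -0.871]]
force: [3.4, -14.6, 6.7]
grip_width: 42.5
t 5.0 p [ 587.7 -110.4   24.4] F [  3.4 -14.6   6.7] w 42.5 q [-0.51  0.27  1.48  0.47  1.6  -0.46]
[[0.996, -0.069, 0.052], [-0.085, -0.868, 0.489], [0.011, -0.492, -0.871]]
chest c [576.2 -56.1] head 85.1 size [ 90.7 112.2] dock xy -226.6 -52.6 slope [ 0.002 -0.001] z 200.1 1000
```

```bash
python3 -m pendant '[[0,[-2.2,-5.8,3.6],[0,0,0]],[0,[-2.2,-5.8,3.6],[0,0,0]],[0,[-2.2,-5.8,3.6],[0,0,0]],[0,[-2.2,-5.8,3.6],[0,0,0]],[0,[-2.2,-5.8,3.6],[0,0,0]],[0,[-2.2,-5.8,3.6],[0,0,0]],[0,[-2.2,-5.8,3.6],[0,0,0]],[0,[-2.2,-5.8,3.6],[0,0,0]],[0,[-2.2,-5.8,3.6],[0,0,0]],[0,[-2.2,-5.8,3.6],[0,0,0]]]'
python3 - <<'E'
from h import *; from k import *
st(); c=shot('top','top6'); chest(c)
cv2.imwrite('pics/t6.png',cv2.resize(c['img'][90:240,190:390,::-1],(800,600)))
E
```

```text
time_s: 5.88
tool_pos: [573.2, -41.6, 24.1]
tool_rot: [[0.996, -0.067, 0.057], [-0.086, -0.868, 0.488], [0.016, -0.491, -0.871]]
force: [4.2, -18.2, 13.1]
grip_width: 42.5
t 5.8833 p [573.2 -41.6  24.1] F [  4.2 -18.2  13.1] w 42.5 q [-0.42  0.17  1.6   0.49  1.54 -0.39]
[[0.996, -0.067, 0.057], [-0.086, -0.868, 0.488], [0.016, -0.491, -0.871]]
chest c [561.6  12.6] head 85.0 size [ 90.9 111.4] dock xy -159.3 -32.7 slope [ 0.002 -0.004] z 200.5 995
```

View pics/t6.png

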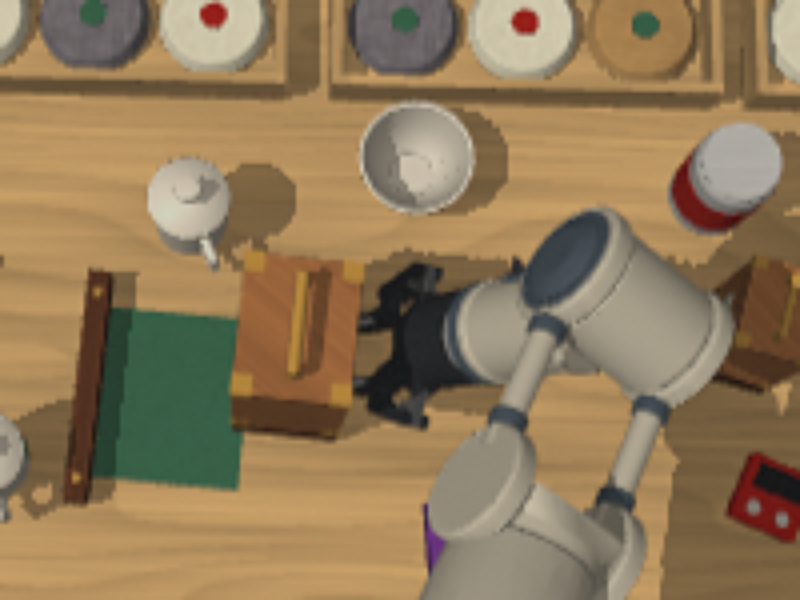

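```bash
python3 -m pendant '[[0,[-2.2,-6,3.3],[0,0,0]],[0,[-2.2,-6,3.3],[0,0,0]],[0,[-2.2,-6,3.3],[0,0,0]],[0,[-2.2,-6,3.3],[0,0,0]],[0,[-2.2,-6,3.3],[0,0,0]],[0,[-2.2,-6,3.3],[0,0,0]],[0,[-2.2,-6,3.3],[0,0,0]],[0,[-2.2,-6,3.3],[0,0,0]],[0,[-2.2,-6,3.3],[0,0,0]],[0,[-2.2,-6,3.3],[0,0,0]]]'
python3 - <<'E'
from h import *; from k import *
st(); c=shot('top','top7'); chest(c)
cv2.imwrite('pics/t7.png',cv2.resize(c['img'][90:240,190:390,::-1],(800,600)))
E
```

```text
time_s: 6.77
tool_pos: [555.8, 29.8, 23.7]
tool_rot: [[0.996, -0.068, 0.053], [-0.085, -0.867, 0.491], [0.013, -0.493, -0.87]]
force: [3.3, -15.5, 6.8]
grip_width: 42.4
t 6.7667 p [555.8  29.8  23.7] F [  3.3 -15.5   6.8] w 42.4 q [-0.31  0.07  1.7   0.51  1.49 -0.3 ]
[[0.996, -0.068, 0.053], [-0.085, -0.867, 0.491], [0.013, -0.493, -0.87]]
chest c [544.8  84.1] head 85.3 size [ 90.6 112.3] dock xy -89.4 -10.4 slope [0.002 0.004] z 200.4 1000
```

View pics/t7.png

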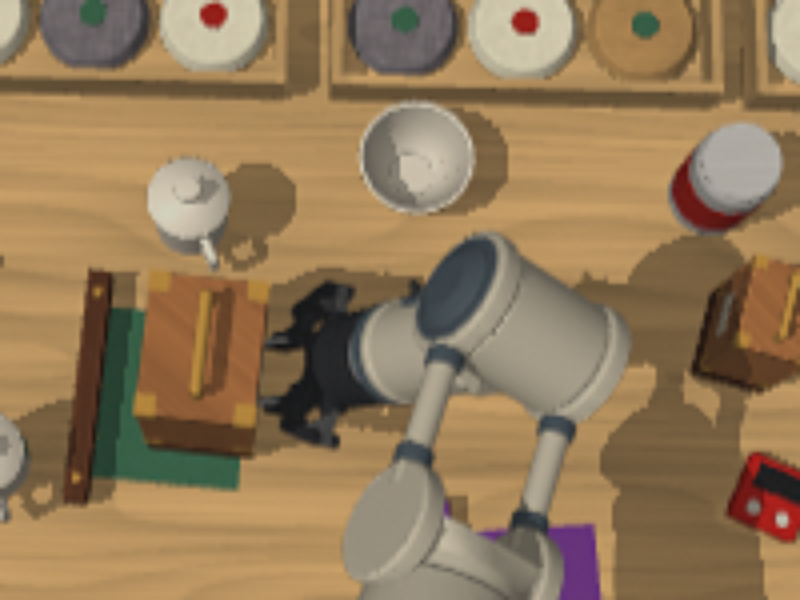

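```bash
python3 -m pendant '[[0,[-1.5,-5.1,2.9],[0,0,0]],[0,[-1.5,-5.1,2.9],[0,0,0]],[0,[-1.5,-5.1,2.9],[0,0,0]],[0,[-1.4,-5.1,2.9],[0,0,0]],[0,[-1.2,-4.3,2.4],[0,0,0]],[0,[-1,-3.5,2],[0,0,0]],[0,[-0.2,-1.8,1],[0,0,0]],[0,[0,-1.8,1],[0,0,0]],[0,[0,-1.8,1],[0,0,0]]]'
python3 - <<'E'
from h import *; from k import *
st(); c=shot('top','top8'); chest(c)
E
```

```text
time_s: 7.57
tool_pos: [549.8, 69.0, 23.4]
tool_rot: [[0.996, -0.068, 0.05], [-0.084, -0.867, 0.491], [0.01, -0.494, -0.87]]
force: [-1.0, -16.3, 7.9]
grip_width: 43.2
t 7.5667 p [549.8  69.   23.4] F [ -1.  -16.3   7.9] w 43.2 q [-0.25  0.04  1.74  0.51  1.46 -0.25]
[[0.996, -0.068, 0.05], [-0.084, -0.867, 0.491], [0.01, -0.494, -0.87]]
chest c [538.6 123.1] head 85.8 size [ 90.9 111.5] dock xy -50.9 -1.1 slope [-0.     0.002] z 200.5 1014
```

```bash
python3 -m pendant '[[0,[0,-1.7,1],[0,0,0]],[0,[0,-1.7,1],[0,0,0]]]'; python3 -m pendant '[[0,[0,-1.7,1],[0,0,0]]]';python3 -m pendant '[[0,[0,-1.7,1],[0,0,0]]]'
python3 - <<'E'
from h import *; from k import *
st(); c=shot('top','top9'); chest(c)
E
```

```text
time_s: 7.78
tool_pos: [549.9, 72.9, 23.3]
tool_rot: [[0.996, -0.068, 0.05], [-0.084, -0.867, 0.491], [0.01, -0.494, -0.87]]
force: [-0.2, -16.3, 8.9]
grip_width: 42.9
time_s: 7.87
tool_pos: [550.0, 74.9, 23.3]
tool_rot: [[0.996, -0.068, 0.05], [-0.084, -0.867, 0.491], [0.01, -0.494, -0.87]]
force: [-1.5, -17.1, 8.9]
grip_width: 42.7
time_s: 7.95
tool_pos: [550.3, 75.7, 23.3]
tool_rot: [[0.996, -0.068, 0.05], [-0.084, -0.868, 0.489], [0.01, -0.491, -0.871]]
force: [-4.8, -29.3, 13.5]
grip_width: 43.0
t 7.95 p [550.3  75.7  23.3] F [ -4.8 -29.3  13.5] w 43.0 q [-0.23  0.04  1.74  0.51  1.45 -0.24]
[[0.996, -0.068, 0.05], [-0.084, -0.868, 0.489], [0.01, -0.491, -0.871]]
chest c [539.2 129.3] head 85.8 size [ 90.9 112.1] dock xy -44.8 -1.2 slope [0.004 0.009] z 200.6 1018
```

```bash
python3 -m pendant '[[0,[0,-0.8,0.4],[0,0,0]],[0,[0,0,0],[0,0,0]]]'
python3 - <<'E'
from h import *; from k import *
st(); c=shot('top','top10'); chest(c); b=shot('side','side10')
cv2.imwrite('pics/t10.png',cv2.resize(c['img'][90:240,190:390,::-1],(800,600)))
cv2.imwrite('pics/s10.png',cv2.resize(b['img'][120:280,170:330,::-1],(600,600)))
E
```

```text
time_s: 8.17
tool_pos: [550.2, 75.6, 23.3]
tool_rot: [[0.996, -0.068, 0.05], [-0.084, -0.869, 0.488], [0.01, -0.49, -0.872]]
force: [-3.1, -25.3, 11.8]
grip_width: 42.5
t 8.1667 p [550.2  75.6  23.3] F [ -3.1 -25.3  11.8] w 42.5 q [-0.23  0.03  1.74  0.51  1.45 -0.23]
[[0.996, -0.068, 0.05], [-0.084, -0.869, 0.488], [0.01, -0.49, -0.872]]
chest c [538.7 129.2] head 85.8 size [ 91.1 111. ] dock xy -44.9 -0.8 slope [0.007 0.004] z 200.3 1019
```

View pics/t10.png

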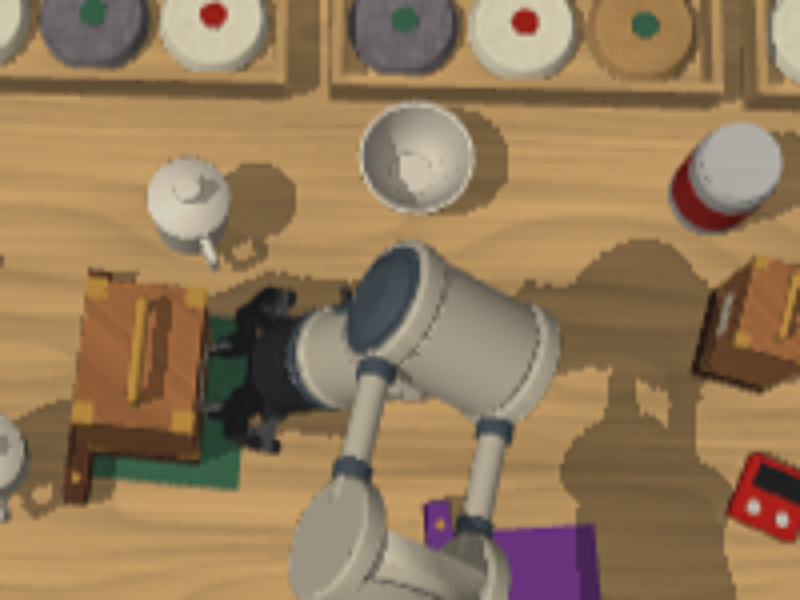

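View pics/s10.png

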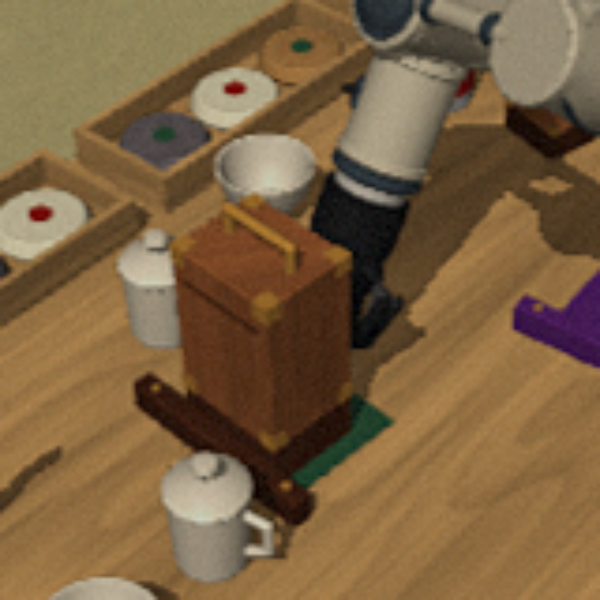

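```bash
python3 -m pendant '[[0,[0,0.9,-0.5],[0,0,0]],[0,[0,1.7,-1],[0,0,0]],[0,[0,3.4,-2],[0,0,0]],[0,[0,6,-3.5],[0,0,0]],[0,[0,8,-5],[0,0,0]],[0,[0,10,-6],[0,0,0]],[0,[0,12,-7],[0,0,0]],[0,[0,12,-7],[0,0,0]],[0,[0,0,0],[0,0,0]]]'
python3 - <<'E'
from h import *; from k import *
st(); c=shot('top','top11'); chest(c); b=shot('side','side11')
cv2.imwrite('pics/t11.png',cv2.resize(c['img'][90:240,170:370,::-1],(800,600)))
cv2.imwrite('pics/s11.png',cv2.resize(b['img'][120:280,170:330,::-1],(600,600)))
# bottom front check in side view: mat visible & chest face vs rail
P=cloud(c)
for nm,lo in (('cups',100),):
    m=(P[...,2]>100)&(P[...,2]<116)&(c['depth']>0)&(P[...,1]>40)
    nn,l,s,ce=cv2.connectedComponentsWithStats(m.astype(np.uint8))
    P0=cloud(load('top0'))
    m0=(P0[...,2]>100)&(P0[...,2]<116)&(P0[...,1]>40)
    n0,l0,s0,_=cv2.connectedComponentsWithStats(m0.astype(np.uint8))
    for k in range(1,nn):
        if s[k,4]>8: print('now',s[k,4],P[l==k].mean(0).round(1))
    for k in range(1,n0):
        if s0[k,4]>8: print('was',s0[k,4],P0[l0==k].mean(0).round(1))
E
```

```text
time_s: 9.02
tool_pos: [542.5, 15.7, 20.7]
tool_rot: [[0.996, -0.072, 0.043], [-0.084, -0.864, 0.496], [0.002, -0.498, -0.867]]
force: [-0.0, 0.3, -0.1]
grip_width: 42.9
t 9.0167 p [542.5  15.7  20.7] F [-0.   0.3 -0.1] w 42.9 q [-0.34  0.06  1.72  0.5   1.51 -0.33]
[[0.996, -0.072, 0.043], [-0.084, -0.864, 0.496], [0.002, -0.498, -0.867]]
chest c [538.8 129.1] head 85.6 size [ 90.8 111.8] dock xy -45.0 -0.8 slope [0.001 0.002] z 200.6 1017
now 339 [632.6 476.  108.5]
now 36 [693.2 100.6 110.8]
now 16 [626.6 371.4 112. ]
now 30 [477.1 262.  111.8]
was 323 [631.3 469.8 108. ]
was 32 [692.1  99.8 110.9]
was 18 [648.8 564.5 113.6]
was 19 [625.  372.5 111.4]
was 33 [476.9 262.  111.3]
```

View pics/t11.png

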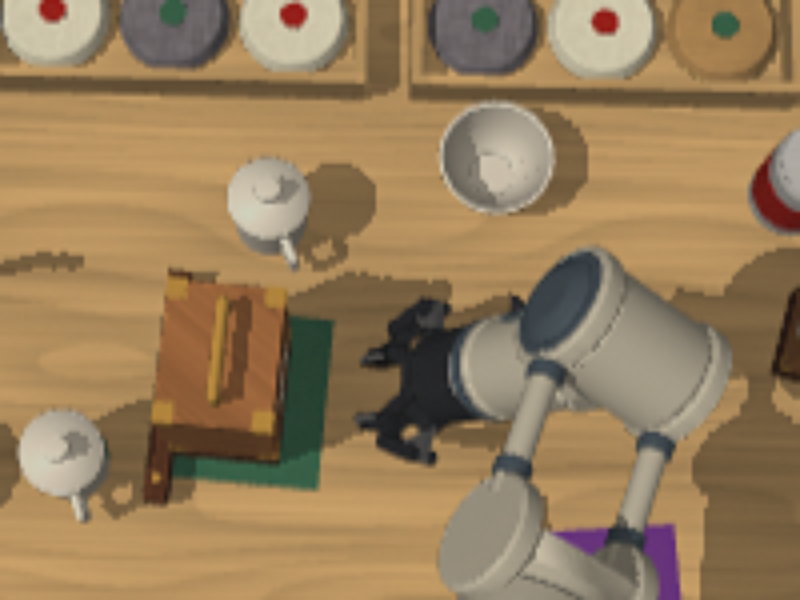

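View pics/s11.png

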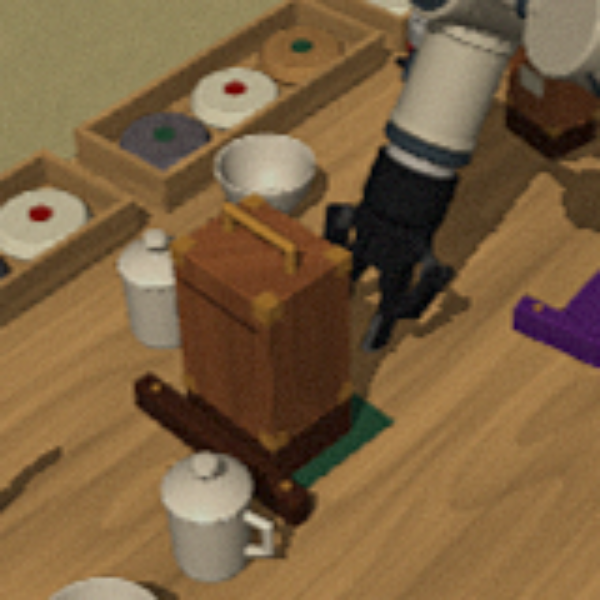

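```bash
python3 -c "
from cell import manip
print(manip.finish_job())"
```

```text
the job is handed in; nothing more can be done
None
```

The tea chest is home on its green mat, standing upright with its face flat against the dark stop rail. I handed the job in at about 9 s. I pushed with both fingers of the half-open gripper, tilted 30° and touching roughly 30 mm above the counter. I stopped when the force rose from about 17 N to 29 N at the rail, then backed straight off.

**Last checks (top camera, after backing off):**
- **Position:** the chest's centre is at x = -45.0 mm and y = -0.8 mm in the dock frame.
- **Squareness:** its heading is 85.6° against 85.5° for the rail, and its top is level.
- **Clearance:** the gripper is about 60 mm behind the chest, and the wrist force is about zero.
- **Other things:** the two cups measure within about 1.5 mm of where they started. The bowls, tins and the rest I checked only by eye, and nothing looked moved.

**Disagreement:** the mat's centre measured about 3 mm to one side of the rail's. That is well inside the 20 mm allowed on each side. The far bottom corner of the chest could not be seen directly, so its clearance to that mat edge comes from the measured centre.

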